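# Load a film core into the spring-fed dispenser

### The job

Load the middle-sized of the three white film cores into the spring-fed core dispenser: set it flat in the flared mouth on top of the sprung follower, then push it straight down until the two catches snap in over it, and leave it held down flat underneath them.

Things in the scene. Friction and masses are not known exactly. Their poses are not given: they have to be found in the camera images.
- core_center (a point): Centre (half-way up) of the core to load: a solid white plastic disc lying flat on the table, 50 mm in diameter, 20 mm tall, about 45 g, flat on top; z is its axis. Two bystander cores of the same plastic and height lie near it, 76 mm and 33 mm in diameter; the three may lie in any of three places.
- mouth (a point): Centre of the dispenser's top rim plane; z up. The dispenser is an upright round aluminium tube of polished metal fixed to the table, rim 60 mm above the table, foot 116 mm across and 8 mm tall. Its mouth flares: 76 mm inside (84 outside) at the rim, narrowing within 14 mm to a bore of 61 to 63 mm. A core set on the waiting follower stands about 17 mm above the rim.
- catches (a point): Point half-way between the undersides of two sprung catches, on the tube's axis, 17 mm below the rim. They face each other along this point's y, 34 mm apart, slope on top, give way outwards and snap back over the core. Push the core's top middle with shut fingers to 20 to 22 mm below the rim (about 8 N, under 12 N if centred); let go, it rises against them, centre 27 mm below the rim.
- follower (a joint): How far the round steel follower (32 mm across, 3 mm below the rim when up) is pushed down, m: 0 up and empty, about 0.034 with a core held under the catches, 0.040 at its stop (core's top 23 mm below the rim). Its spring pushes up with 2.4 N at the top, 5.6 N at the stop.
Not all that is in view belongs to the job. Leave any brown or yellow look-alike of the part that bears core_center alone.

How it is judged:
At the end, for the whole second after the job is handed in: The 50 mm core lies in the dispenser's bore, centred within 10 mm, flat within about 10 degrees, its centre at least 24 mm below the rim (held under the catches), with the follower at rest and pushed down more than 30 mm by it (horizontal distance between core_center and mouth below 0.01 m and z of core_center in the frame of mouth below -0.024 m and angle between the z axis of core_center and the z axis of mouth, either way round below 0.17 rad and value of joint follower above 0.03 m and velocity of joint follower between -0.01 and 0.01 m/s); the robot touches nothing.
It also fails if it takes over 42 s, if anything falls off the work surface, if the arm or the gripper's body presses on something with over 40 N, if the wrist force passes 120 N, or if a joint passes its speed limit or range.

### The arm

A 7-joint arm with a two-finger parallel gripper is mounted at the origin on the work surface. World frame = base frame: x ahead of the robot, y to its left, z up, the work surface at z = 0. Lengths are in m, angles in rad, forces in N, time in s.
With the tool pointing down it reaches from about 0.4 to 0.85 m from the base axis. Payload 4.5 kg.
Tool frame: the origin (TCP) lies at the very end of the fingers, on their centre line; the grasp point (between the pads) lies 19 mm behind it; z points along the fingers, y is the line along which they close (so a half turn about z gives the same grasp; the last joint's range is limited). The gripper opens to 88 mm and grips with 3 to 60 N. Pads are 18 mm wide; open, the fingers measure 123 mm over their backs; the gripper's body (75 mm by 187 mm) begins 45 mm behind the grasp point.
Start: joints at [1.166, 0.689, -0.195, 1.565, 0.157, 0.902, -0.215], TCP at [0.266, -0.566, 0.215] pointing down, gripper open.
Joint ranges: [-3.01, 3.01], [-0.46, 2.08], [-1.47, 1.51], [0.13, 2.56], [-1, 4.14], [0.04, 2.09], [-2.66, 2.66]. Speed limits (rad/s): [2.57, 2.57, 3.14, 3.14, 3.14, 3.14, 3.14].

### API

Orientations are given as a unit quaternion [x, y, z, w].
In Python, from plant import r gives the robot as it stands. The module is installed in compiled form; this text tells all that it offers.
- The arm moves only by the tool step_arm, never from a script. Its argument "increments" is a list of rows, each a list of 2 entries, a list of its own where there are three numbers: the shift along the world's x, y, z in cm, then the turn, a rotation vector about the world's x, y, z in degrees. A call has exactly 10 rows; each row shifts and turns the commanded pose from where the row before left it; what a row does not reach is not made up. A row lasts 1/10 s, in which the tool goes at most 50 mm and 8.59 degrees, less where a joint would pass 70% of its speed; a pose out of reach is approached as far as the arm can. A call is refused whole if a number of a shift passes 5 or a number of a turn 8.59, either way. A call with a gripper value outside its range is refused whole. "fingers" is the opening, from 0 (shut) to 1 (fully open), set as the call begins (left out, the last holds). The fingers move at their own pace and stop on an object; "grip_force" is the grip in N (left out, the last holds). Time passes only in rows, so rows that do not move let the fingers close, or fill a call up. It gives the time, the measured TCP pose, the force, the opening and the grip force at its end, in the units of the state.
- r.get_state(): the state, without advancing time (a new reading comes with each control period).
- r.snapshot(name): name is "scene" or "top" or "wrist"; returns (picture, depth): 384x512x3 uint8, red, green, blue; 384x512 float32, m along the optical axis (not along the pixel's ray), 0 where there is no reading.
- r.calibration(name): a dict with "fov_y" (degrees; the focal length in pixels is half the picture's height over the tangent of half this angle, whatever the lens; pixels are square), "cx", "cy" (the principal point, pixels), "k1" (the pictures are not rectified: a ray, as slopes to the right and down, at radius r is drawn at 1 + k1 r^2 times it, then the intrinsics apply), "R" (3x3) and "t" (3): a world point X has camera coordinates R X + t. Camera axes: x right, y down, z forward; pixel columns grow to the right and rows downward; lengths in m; the calibration is good to about 2 mm. A picture is of the moment at which its call begins: read the wrist's pose just before it. calibration takes no time and is no camera call; for the wrist camera it gives the pose at the moment of the call.
- r.finish_job(): hands the job in; it is judged then, once.
The state is a dict: "clock": time; "q": joint angles; "qd": joint speeds; "joint_torque": joint torques, N m; "tool_pos": TCP position; "eef_rot": TCP orientation; "contact_force": force on the tool from outside, world axes, zero at the start; "moment": the same for the moment, N m; "opening": opening from 0.0 (shut) to 1.0 (fully open); "finger_force": force on a finger pad.
Only numpy, scipy, OpenCV 4.12 (cv2) and the standard library are available. Lean on these libraries where they do the work, as an engineer would, in place of code of your own. Each camera call takes 0.05 s, during which the arm holds its last target. There are 200 camera calls.

## Working session

There is one attempt and no reset: what is moved stays moved. The work goes in short steps, Python scripts to look and compute and a tool call to move; the robot and the scene stay as the last step left them, time stands still between calls to the robot, and variables do not carry over. Pictures are saved under pics/ and viewed, at most 10 in all, crops included, and the job is handed in when it is done.

Besides the shell and the picture viewer there is one more tool, called after "Emit:" in YAML: its name, and indented under it one key for each argument. step_arm: Moves the arm, as the interface text tells. Its arguments: {"type":"object","properties":{"increments":{"type":"array","items":{"type":"array"}},"fingers":{"type":"number"},"grip_force":{"type":"number"}},"required":["increments"]}

```bash
mkdir -p pics; cat > h.py <<'E'
import numpy as np, cv2
from plant import r
def ray(c,u,v):
    f=192/np.tan(np.radians(c["fov_y"])/2)
    K=np.array([[f,0,c["cx"]],[0,f,c["cy"]],[0,0,1.]])
    p=cv2.undistortPoints(np.array([[[u,v]]],float),K,np.array([c["k1"],0,0,0,0.]))[0,0]
    R=np.array(c["R"]);return -R.T@np.array(c["t"]),R.T@np.array([p[0],p[1],1.])
def onz(c,u,v,z):
    o,d=ray(c,u,v);return o+d*(z-o[2])/d[2]
def proj(c,X):
    f=192/np.tan(np.radians(c["fov_y"])/2)
    p=np.array(c["R"])@X+np.array(c["t"]);a=p[:2]/p[2];a=a*(1+c["k1"]*(a@a));return a*f+[c["cx"],c["cy"]]
E
python3 - <<'E'
from h import *
ims=[]
for n in("scene","top"):
    c=r.calibration(n);p,d=r.snapshot(n);np.savez(n,p=p,d=d);cv2.imwrite(f"pics/{n}.png",p[:,:,::-1])
    print(n,{k:np.round(v,3).tolist() for k,v in c.items()})
s=r.get_state();print(s)
E
```

```text
scene {'fov_y': 57.44, 'cx': 250.64, 'cy': 193.13, 'k1': 0.019, 'R': [[0.262, 0.965, -0.015], [0.756, -0.215, -0.618], [-0.6, 0.151, -0.786]], 't': [-0.127, -0.352, 1.068]}
top {'fov_y': 50.239, 'cx': 258.478, 'cy': 198.086, 'k1': -0.012, 'R': [[-0.033, -0.999, 0.005], [-0.975, 0.031, -0.22], [0.22, -0.012, -0.975]], 't': [-0.007, 0.529, 0.867]}
{'clock': 0.1, 'q': array([ 1.16578949,  0.68988616, -0.19450037,  1.5662046 ,  0.15726926,
        0.9025295 , -0.21510755]), 'qd': array([-0.00089983, -0.00239469,  0.00045343, -0.00229091,  0.00043482,
       -0.00075397, -0.00188527]), 'joint_torque': array([-3.19023660e-03, -5.28497815e+01, -1.27136182e+00, -1.53838581e+01,
       -5.25374687e-02,  2.03090021e-03,  1.94784451e-05]), 'tool_pos': array([ 0.2652369 , -0.56526656,  0.21440792]), 'eef_rot': array([ 9.76023861e-01,  2.17662007e-01, -2.33260634e-04, -7.86980756e-04]), 'contact_force': array([0.35996001, 0.81263083, 0.34061807]), 'moment': array([-0.01424926, -0.01281429, -0.01615079]), 'finger_force': 0.0, 'opening': 1.0029854401871034}
```

View pics/top.png

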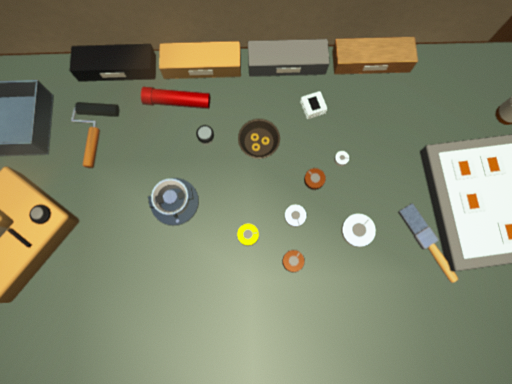

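View pics/scene.png

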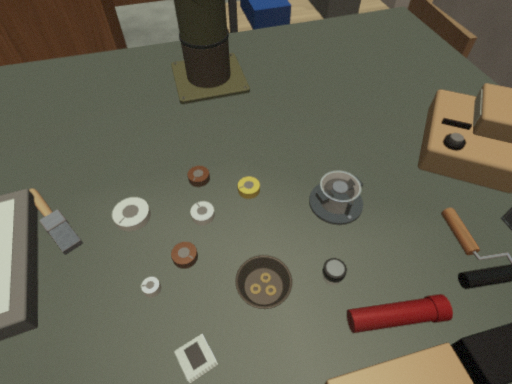

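The white discs in the top view are at (359,230) large, (296,215) middle and (342,158) small. The middle one fits the 50 mm core, and brown and yellow look-alikes lie around it. The polished tube on a round foot, the dispenser, is at (174,197). I'll measure these and confirm in a crop.

```bash
python3 - <<'E'
from h import *
for n in("top","scene"):
    c=r.calibration(n);z=np.load(n+".npz");p=z["p"]
    hsv=cv2.cvtColor(p,cv2.COLOR_RGB2HSV)
    m=((hsv[:,:,1]<45)&(hsv[:,:,2]>150)).astype(np.uint8)
    cs,_=cv2.findContours(m,cv2.RETR_EXTERNAL,cv2.CHAIN_APPROX_NONE)
    for k in cs:
        if 40<cv2.contourArea(k)<2500:
            P=np.array([onz(c,*q,0.02)[:2] for q in k[:,0].astype(float)],np.float32)
            o,rad=cv2.minEnclosingCircle(P);print(n,k[:,0].mean(0).round(),np.round(o,4),"diam",round(rad*2,4))
c=r.calibration("top");z=np.load("top.npz");p=z["p"];s=np.load("scene.npz")["p"]
print("rim guess",onz(c,171,196,.06))
a=cv2.resize(p[165:235,140:210],(390,390),interpolation=3);b=cv2.resize(p[140:260,270:390],(390,390),interpolation=3)
e=cv2.resize(s[165:230,300:375],(390,338));e=np.vstack([e,0*e[:52]])
cv2.imwrite("pics/c1.png",np.hstack([a,e])[:,:,::-1]);cv2.imwrite("pics/c2.png",b[:,:,::-1])
E
```

```text
top [427. 238.] [ 0.4311 -0.412 ] diam 0.0473
top [359. 230.] [ 0.4554 -0.2549] diam 0.0801
top [ 36. 214.] [0.518  0.4955] diam 0.0219
top [295. 215.] [ 0.4947 -0.1093] diam 0.0547
top [169. 196.] [0.5496 0.1861] diam 0.0895
top [342. 157.] [ 0.6326 -0.229 ] diam 0.0368
top [204. 132.] [0.7062 0.1024] diam 0.0309
top [313. 104.] [ 0.772  -0.1697] diam 0.0809
top [276.  60.] [ 0.9003 -0.0899] diam 0.1526
scene [195. 358.] [ 0.779  -0.1707] diam 0.0732
scene [150. 285.] [ 0.6355 -0.2302] diam 0.0325
scene [202. 210.] [ 0.4986 -0.1098] diam 0.0505
scene [  5. 255.] [ 0.487 -0.493] diam 0.2628
scene [130. 211.] [ 0.4592 -0.2554] diam 0.0762
rim guess [0.53931128 0.17309408 0.06      ]
```

View pics/c1.png

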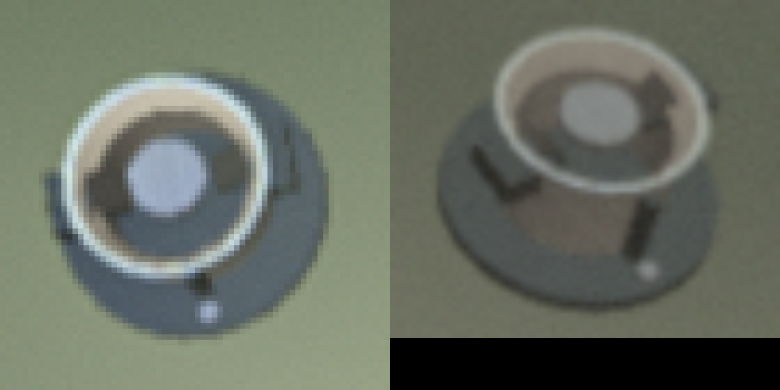

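View pics/c2.png

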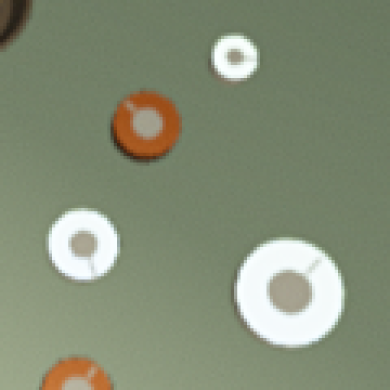

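Left: the dispenser, rim ring centred near top pixel (170,196), with catches at the left and right of the bore near (160,198) and (182,195). The core crop confirms that the middle disc at (296,215) is white and about 50 mm across. It lies between the 76 mm and 33 mm white discs, and the two orange-brown ones are look-alikes.

```bash
python3 - <<'E'
from h import *
c=r.calibration("top")
g=lambda x,y:(140+(x+.5)*70/390-.5,165+(y+.5)*70/390-.5)
# outer rim extremes in crop: left 62, right 270, top 72, bottom 278
P=np.array([onz(c,*g(*q),.06)[:2] for q in[(62,175),(270,175),(166,72),(166,278)]]);print(P.round(4),P.mean(0))
print("follower",onz(c,*g(167,176),.057))
a=onz(c,*g(112,184),.043);b=onz(c,*g(230,168),.043);print(a,b,np.degrees(np.arctan2(*(a-b)[[1,0]])))
c=r.calibration("scene")
h=lambda x,y:(300+(x+.5)*75/390-.5,165+(y+.5)*65/338-.5)
P=np.array([onz(c,*h(*q),.06)[:2] for q in[(104,95),(321,130),(200,27),(222,192)]]);print(P.round(4),P.mean(0),"f",onz(c,*h(210,112),.057))
E
```

```text
[[0.5408 0.2189]
 [0.5381 0.1346]
 [0.5828 0.1774]
 [0.497  0.1761]] [0.53964609 0.17675052]
follower [0.53970952 0.1769605  0.057     ]
[0.54035962 0.20254453 0.043     ] [0.54560342 0.15392048 0.043     ] 96.15520161572647
[[0.526  0.1378]
 [0.5658 0.2121]
 [0.5029 0.1891]
 [0.5832 0.1626]] [0.54447775 0.17541275] f [0.54346545 0.17603263 0.057     ]
```

Emit:
step_arm:
  increments:
    - [[2.3,4.5,-0.5],[0,0,8]]
    - [[2.3,4.5,-0.5],[0,0,8]]
    - [[2.3,4.5,-0.5],[0,0,8]]
    - [[2.3,4.5,-0.5],[0,0,8]]
    - [[2.3,4.5,-0.5],[0,0,8]]
    - [[2.3,4.5,-0.5],[0,0,8]]
    - [[2.3,4.5,-0.5],[0,0,8]]
    - [[2.3,4.5,-0.5],[0,0,8]]
    - [[2.3,4.5,-0.5],[0,0,8]]
    - [[2.3,4.5,-0.5],[0,0,0]]
  fingers: 1

```text
clock: 1.1
tool_pos: [0.4923, -0.1211, 0.1654]
eef_rot: [0.661, 0.751, -0.0, -0.0]
contact_force: [1.3, -1.0, -0.2]
opening: 1.002
finger_force: 0.0
```

```bash
python3 - <<'E'
from h import *
print(r.get_state()["tool_pos"])
c=r.calibration("wrist");p,d=r.snapshot("wrist");cv2.imwrite("pics/w1.png",p[:,:,::-1])
hsv=cv2.cvtColor(p,cv2.COLOR_RGB2HSV)
m=((hsv[:,:,1]<45)&(hsv[:,:,2]>150)).astype(np.uint8)
cs,_=cv2.findContours(m,cv2.RETR_EXTERNAL,cv2.CHAIN_APPROX_NONE)
for k in cs:
    if cv2.contourArea(k)>300:
        P=np.array([onz(c,*q,0.02)[:2] for q in k[:,0].astype(float)],np.float32)
        o,rad=cv2.minEnclosingCircle(P);print(k[:,0].mean(0).round(),np.round(o,4),"diam",round(rad*2,4))
E
```

```text
[ 0.49234354 -0.12109092  0.16544111]
[221. 262.] [ 0.4582 -0.2495] diam 0.0784
[471. 226.] [ 0.7695 -0.1526] diam 0.0727
[265. 164.] [ 0.4985 -0.1067] diam 0.0541
[168.  91.] [ 0.368  -0.0465] diam 0.2766
```

View pics/w1.png

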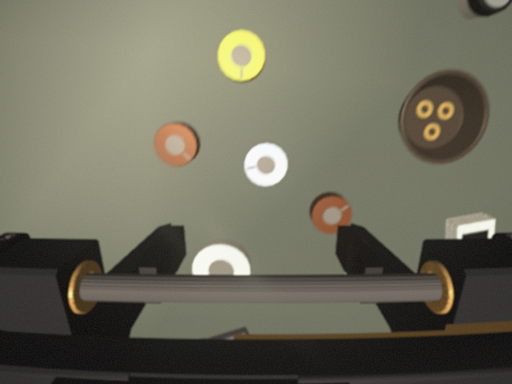

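The wrist view shows the 50 mm core at (265,164), between the open fingers and clear of the look-alikes. The measured position is about (0.498, -0.108).

Emit:
step_arm:
  increments:
    - [[0.3,0.7,-2],[0,0,0]]
    - [[0.2,0.6,-2],[0,0,0]]
    - [[0,0,-2.5],[0,0,0]]
    - [[0,0,-2.5],[0,0,0]]
    - [[0,0,-2.5],[0,0,0]]
    - [[0,0,-2],[0,0,0]]
    - [[0,0,-1.5],[0,0,0]]
    - [[0,0,-0.9],[0,0,0]]
    - [[0,0,0],[0,0,0]]
    - [[0,0,0],[0,0,0]]

```text
clock: 2.15
tool_pos: [0.4972, -0.1099, 0.0072]
eef_rot: [0.662, 0.75, 0.0, 0.0]
contact_force: [0.2, -0.2, -0.2]
opening: 0.999
finger_force: 0.0
```

Emit:
step_arm:
  increments:
    - [[0,0,0],[0,0,0]]
    - [[0,0,0],[0,0,0]]
    - [[0,0,0],[0,0,0]]
    - [[0,0,0],[0,0,0]]
    - [[0,0,0],[0,0,0]]
    - [[0,0,0],[0,0,0]]
    - [[0,0,0],[0,0,0]]
    - [[0,0,0],[0,0,0]]
    - [[0,0,0],[0,0,0]]
    - [[0,0,0],[0,0,0]]
  fingers: 0.4
  grip_force: 15

```text
clock: 3.15
tool_pos: [0.497, -0.1097, 0.0069]
eef_rot: [0.662, 0.75, 0.0, 0.0]
contact_force: [0.4, -0.7, -0.6]
opening: 0.396
finger_force: 0.0
```

```bash
python3 - <<'E'
from h import *
s=r.get_state();print(s["opening"],s["finger_force"])
p,d=r.snapshot("wrist");q,_=r.snapshot("scene")
cv2.imwrite("pics/w2.png",np.hstack([cv2.resize(p,(400,300)),cv2.resize(q[150:300,100:300],(400,300))])[:,:,::-1])
E
```

```text
0.3957059937394518 0.0
```

View pics/w2.png

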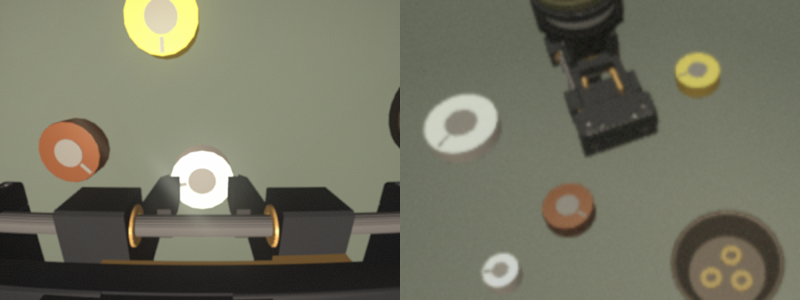

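The left panel shows the core ahead of the fingertips, at about (203,180) in the half-size picture. It slipped out towards +y during closing, so I'll open and measure it again.

Emit:
step_arm:
  increments:
    - [[0,0,0],[0,0,0]]
    - [[0,0,0],[0,0,0]]
    - [[0,0,0],[0,0,0]]
    - [[0,0,0],[0,0,0]]
    - [[0,0,0],[0,0,0]]
    - [[0,0,0],[0,0,0]]
    - [[0,0,1],[0,0,0]]
    - [[0,0,2],[0,0,0]]
    - [[0,0,2],[0,0,0]]
    - [[0,0,0],[0,0,0]]
  fingers: 1

```text
clock: 4.25
tool_pos: [0.4986, -0.11, 0.0594]
eef_rot: [0.662, 0.75, 0.001, 0.002]
contact_force: [0.3, 0.0, -0.1]
opening: 1.005
finger_force: 0.0
```

```bash
cat > m.py <<'E'
from h import *
print(r.get_state()["tool_pos"])
c=r.calibration("wrist");p,d=r.snapshot("wrist")
print("cam",-np.array(c["R"]).T@c["t"], "tcp px",proj(c,r.get_state()["tool_pos"]))
hsv=cv2.cvtColor(p,cv2.COLOR_RGB2HSV)
m=((hsv[:,:,1]<45)&(hsv[:,:,2]>150)).astype(np.uint8)
cs,_=cv2.findContours(m,cv2.RETR_EXTERNAL,cv2.CHAIN_APPROX_NONE)
for k in cs:
    if cv2.contourArea(k)>600:
        P=np.array([onz(c,*q,0.02)[:2] for q in k[:,0].astype(float)],np.float32)
        o,rad=cv2.minEnclosingCircle(P);print(k[:,0].min(0),k[:,0].max(0),np.round(o,4),"diam",round(rad*2,4),"span",P.min(0),P.max(0))
        u,v=k[:,0].mean(0).astype(int);print("depth",d[v,u],"expected",(np.array(c["R"])@np.array([*o,.02])+c["t"])[2])
E
python3 m.py; python3 - <<'E'
from h import *
p,d=r.snapshot("wrist");cv2.imwrite("pics/w3.png",p[:,:,::-1])
E
```

```text
[ 0.49856324 -0.11000476  0.05939013]
cam [ 0.49069396 -0.03830735  0.22931426] tcp px [256.5197671  224.06745676]
[158 308] [235 339] [ 0.4562 -0.2451] diam 0.0743 span [ 0.41996083 -0.2547336 ] [ 0.49264467 -0.21485995]
depth 0.25320688 expected 0.25649252370993403
[225 172] [288 232] [ 0.4977 -0.1083] diam 0.0516 span [ 0.47197318 -0.1337055 ] [ 0.52300113 -0.08304559]
depth 0.21952689 expected 0.2205865164863086
```

View pics/w3.png

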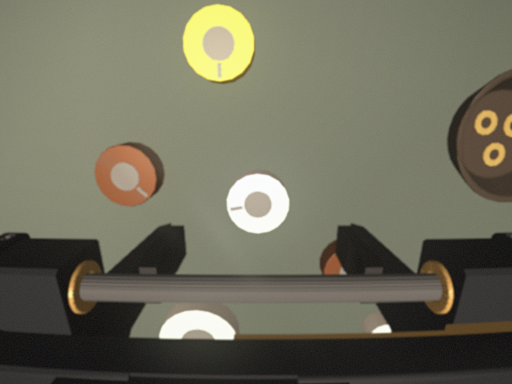

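The core has not moved, at (258,204), or (0.498, -0.108). The fingers had simply not reached it, so I'll go down again and close fully.

Emit:
step_arm:
  increments:
    - [[0,0.1,-2],[0,0,0]]
    - [[0,0,-2],[0,0,0]]
    - [[0,0,-1],[0,0,0]]
    - [[0,0,-0.3],[0,0,0]]
    - [[0,0,0],[0,0,0]]
    - [[0,0,0],[0,0,0]]
    - [[0,0,0],[0,0,0]]
    - [[0,0,0],[0,0,0]]
    - [[0,0,0],[0,0,0]]
    - [[0,0,0],[0,0,0]]
  fingers: 1

```text
clock: 5.35
tool_pos: [0.4971, -0.1088, 0.0041]
eef_rot: [0.662, 0.75, 0.0, 0.0]
contact_force: [0.6, -0.7, -0.7]
opening: 0.997
finger_force: 0.0
```

Emit:
step_arm:
  increments:
    - [[0,0,0],[0,0,0]]
    - [[0,0,0],[0,0,0]]
    - [[0,0,0],[0,0,0]]
    - [[0,0,0],[0,0,0]]
    - [[0,0,0],[0,0,0]]
    - [[0,0,0],[0,0,0]]
    - [[0,0,0],[0,0,0]]
    - [[0,0,0],[0,0,0]]
    - [[0,0,0],[0,0,0]]
    - [[0,0,0],[0,0,0]]
  fingers: 0
  grip_force: 15

```text
clock: 6.35
tool_pos: [0.497, -0.1088, 0.0039]
eef_rot: [0.662, 0.75, 0.0, 0.0]
contact_force: [-0.1, 0.1, -0.7]
opening: 0.12
finger_force: 0.0
```

```bash
python3 m.py
```

```text
[ 0.49701858 -0.10875719  0.00390788]
cam [ 0.48986282 -0.03708541  0.17389138] tcp px [257.43680763 224.86476195]
[ 68 182] [101 214] [ 0.3915 -0.0984] diam 0.0212 span [ 0.38116506 -0.10863984] [ 0.4017929  -0.08809856]
depth 0.1597957 expected 0.16125105257903952
[187 165] [302 272] [ 0.4891 -0.1002] diam 0.0732 span [ 0.45342192 -0.13421881] [ 0.52255565 -0.06592564]
depth 0.16170491 expected 0.16517976082752656
```

Emit:
step_arm:
  increments:
    - [[0,0,0],[0,0,0]]
    - [[0,0,0],[0,0,0]]
    - [[0,0,0],[0,0,0]]
    - [[0,0,0],[0,0,0]]
    - [[0,0,0],[0,0,0]]
    - [[0,0,0],[0,0,0]]
    - [[0,0,0],[0,0,0]]
    - [[0,0,0],[0,0,0]]
    - [[0,0,0],[0,0,0]]
    - [[0,0,0],[0,0,0]]

```text
clock: 7.4
tool_pos: [0.497, -0.1087, 0.0039]
eef_rot: [0.662, 0.75, 0.0, 0.0]
contact_force: [0.4, -0.2, -0.5]
opening: 0.007
finger_force: 0.0
```

```bash
python3 - <<'E'
from h import *
p,d=r.snapshot("wrist");cv2.imwrite("pics/w4.png",p[:,:,::-1])
E
```

```text
(no output)
```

View pics/w4.png

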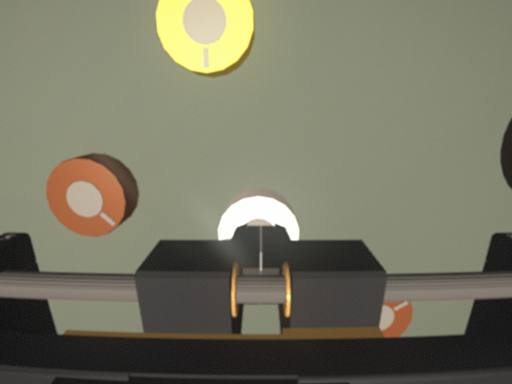

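The fingers are fully shut and drawn in front of the core, which is centred near (259,233). They seem to pass above it, so I'll check the depths.

```bash
python3 - <<'E'
from h import *
c=r.calibration("wrist");p,d=r.snapshot("wrist");R=np.array(c["R"]);t=np.array(c["t"])
def P(c,d,u,v):
    o,w=ray(c,u,v);return (o+w*d[v,u]).round(4)
for u,v in[(240,205),(259,200),(228,225),(292,225),(259,215),(245,230),(270,230),(259,235),(300,250),(100,100),(400,100),(205,55)]:print(u,v,d[v,u],P(c,d,u,v),p[v,u])
for n in("top","scene"):
    c=r.calibration(n);z=np.load(n+".npz")["d"]
    print(n,[P(c,z,*q) for q in ([(296,208),(296,222),(280,240),(170,197),(359,240)] if n=="top" else [(194,211),(210,212),(220,230),(340,187),(120,215)])])
print(r.get_state())
E
```

```text
240 205 0.16251683 [ 0.4846 -0.0907  0.0199] [254 254 254]
259 200 0.16158639 [ 0.4953 -0.0863  0.02  ] [254 254 254]
228 225 0.16490334 [ 0.4788 -0.1039  0.0209] [254 254 253]
292 225 0.16555856 [ 0.5169 -0.0993  0.0204] [254 254 253]
259 215 0.16333936 [ 0.4964 -0.0953  0.0208] [254 254 254]
245 230 0.14777493 [ 0.4893 -0.0983  0.0376] [72 72 67]
270 230 0.15126319 [ 0.5029 -0.0981  0.0344] [71 73 67]
259 235 0.14510289 [ 0.497  -0.0988  0.0408] [89 86 81]
300 250 0.078750156 [ 0.5059 -0.0733  0.1029] [53 50 49]
100 100 0.16489236 [ 3.913e-01 -4.100e-02 -2.000e-04] [144 147 123]
400 100 0.16391486 [ 0.5731 -0.0186  0.0011] [136 139 117]
205 55 0.13776939 [ 0.4586 -0.0123  0.0223] [230 219 194]
top [array([ 0.5108, -0.1121,  0.0188]), array([ 0.4775, -0.1103,  0.0194]), array([ 0.4387, -0.0722,  0.0024]), array([0.5379, 0.1761, 0.0563]), array([ 0.4305, -0.2532,  0.0213])]
scene [array([ 0.495 , -0.1259,  0.0186]), array([ 0.5064, -0.0939,  0.0181]), array([ 0.5431, -0.082 , -0.0015]), array([0.5435, 0.1767, 0.054 ]), array([ 0.4631, -0.2765,  0.0188])]
{'clock': 7.5, 'q': array([ 0.24008358,  0.91118221, -0.19028348,  2.04544637,  0.66564358,
        0.24436989, -0.40375052]), 'qd': array([-0.00092775,  0.00024221,  0.00011011,  0.00216252, -0.00102385,
       -0.00142693,  0.00136732]), 'joint_torque': array([ 1.82930398e-05, -5.00930429e+01, -1.17331188e+00, -3.74592461e+00,
       -1.56763208e-02, -1.58308883e-02, -5.67570652e-06]), 'tool_pos': array([ 0.49704677, -0.10874839,  0.0039345 ]), 'eef_rot': array([6.61678665e-01, 7.49787529e-01, 5.80659777e-05, 4.46573675e-05]), 'contact_force': array([-0.16184899, -0.64761747,  0.46073302]), 'moment': array([-0.05298669, -0.09593743,  0.02281021]), 'finger_force': 0.0, 'opening': 0.003497589663886036}
```

```bash
python3 - <<'E'
from h import *
c=r.calibration("wrist");p,d=r.snapshot("wrist")
for u in (240,250,270,280):
  for v in range(220,238,1):
    o,w=ray(c,u,v);print(u,v,(o+w*d[v,u]).round(3),p[v,u,0]) if p[v,u,0]<120 or v>224 and v<228 else 0
E
```

```text
240 225 [ 0.486 -0.103  0.02 ] 232
240 226 [ 0.486 -0.099  0.031] 133
240 227 [ 0.486 -0.099  0.034] 72
240 228 [ 0.486 -0.099  0.034] 69
240 229 [ 0.487 -0.099  0.036] 71
240 230 [ 0.487 -0.099  0.037] 69
240 231 [ 0.487 -0.099  0.038] 75
240 232 [ 0.487 -0.098  0.041] 70
240 233 [ 0.487 -0.099  0.041] 68
240 234 [ 0.487 -0.098  0.043] 70
240 235 [ 0.487 -0.099  0.044] 72
240 236 [ 0.487 -0.099  0.045] 73
240 237 [ 0.487 -0.099  0.046] 74
250 225 [ 0.492 -0.102  0.021] 156
250 226 [ 0.492 -0.099  0.029] 103
250 227 [ 0.492 -0.1    0.029] 71
250 228 [ 0.492 -0.1    0.031] 69
250 229 [ 0.492 -0.099  0.033] 71
250 230 [ 0.492 -0.1    0.034] 70
250 231 [ 0.492 -0.1    0.034] 72
250 232 [ 0.492 -0.099  0.037] 71
250 233 [ 0.492 -0.1    0.038] 69
250 234 [ 0.492 -0.099  0.04 ] 69
250 235 [ 0.492 -0.1    0.04 ] 69
250 236 [ 0.492 -0.1    0.042] 69
250 237 [ 0.492 -0.1    0.043] 69
270 225 [ 0.504 -0.101  0.02 ] 151
270 226 [ 0.503 -0.099  0.027] 100
270 227 [ 0.503 -0.098  0.03 ] 73
270 228 [ 0.503 -0.098  0.032] 71
270 229 [ 0.503 -0.098  0.033] 70
270 230 [ 0.503 -0.098  0.035] 69
270 231 [ 0.503 -0.098  0.036] 70
270 232 [ 0.503 -0.098  0.037] 70
270 233 [ 0.503 -0.098  0.039] 70
270 234 [ 0.503 -0.098  0.039] 69
270 235 [ 0.503 -0.098  0.041] 69
270 236 [ 0.503 -0.098  0.042] 67
270 237 [ 0.503 -0.098  0.044] 67
280 225 [ 0.508 -0.096  0.03 ] 212
280 226 [ 0.508 -0.096  0.032] 114
280 227 [ 0.508 -0.096  0.034] 69
280 228 [ 0.508 -0.096  0.035] 66
280 229 [ 0.508 -0.096  0.036] 70
280 230 [ 0.508 -0.096  0.037] 72
280 231 [ 0.508 -0.096  0.038] 67
280 232 [ 0.508 -0.096  0.04 ] 69
280 233 [ 0.508 -0.096  0.041] 69
280 234 [ 0.508 -0.096  0.043] 69
280 235 [ 0.507 -0.096  0.044] 64
280 236 [ 0.508 -0.096  0.044] 68
280 237 [ 0.507 -0.096  0.046] 68
```

The visible fingertips end at about z = 0.029 although the TCP reads 0.004, a difference of about 25 mm. I'll confirm it by touching the core's top gently with the shut fingers.

Emit:
step_arm:
  increments:
    - [[0,0,-0.2],[0,0,0]]
    - [[0,0,-0.2],[0,0,0]]
    - [[0,0,-0.1],[0,0,0]]
    - [[0,0,-0.05],[0,0,0]]
    - [[0,0,-0.05],[0,0,0]]
    - [[0,0,-0.05],[0,0,0]]
    - [[0,0,0],[0,0,0]]
    - [[0,0,0],[0,0,0]]
    - [[0,0,0],[0,0,0]]
    - [[0,0,0],[0,0,0]]

```text
clock: 8.55
tool_pos: [0.4971, -0.1088, -0.0025]
eef_rot: [0.662, 0.75, 0.0, 0.0]
contact_force: [-0.0, -0.8, 0.3]
opening: 0.003
finger_force: 0.0
```

Emit:
step_arm:
  increments:
    - [[0,0,-0.05],[0,0,0]]
    - [[0,0,0],[0,0,0]]
    - [[0,0,-0.05],[0,0,0]]
    - [[0,0,0],[0,0,0]]
    - [[0,0,-0.05],[0,0,0]]
    - [[0,0,0],[0,0,0]]
    - [[0,0,-0.05],[0,0,0]]
    - [[0,0,0],[0,0,0]]
    - [[0,0,0],[0,0,0]]
    - [[0,0,0],[0,0,0]]

```text
clock: 9.55
tool_pos: [0.4971, -0.1088, -0.0032]
eef_rot: [0.662, 0.75, 0.0, 0.001]
contact_force: [-2.3, -0.2, 15.2]
opening: 0.007
finger_force: 8.0
```

```bash
python3 - <<'E'
from h import *
c=r.calibration("wrist");p,d=r.snapshot("wrist");print(r.get_state()["tool_pos"],r.get_state()["contact_force"])
for v in range(220,230):
    o,w=ray(c,250,v);print(v,(o+w*d[v,250]).round(4),p[v,250,0])
E
```

```text
[ 0.49703716 -0.10881688 -0.00318357] [-2.60268925 -0.09967881 15.95461834]
220 [ 0.4915 -0.0961  0.021 ] 254
221 [ 0.4915 -0.0968  0.0209] 254
222 [ 0.4916 -0.0977  0.0201] 255
223 [ 0.4917 -0.0982  0.0204] 255
224 [ 0.4917 -0.0986  0.021 ] 245
225 [ 0.4918 -0.0991  0.0212] 188
226 [ 0.4919 -0.1001  0.0203] 112
227 [ 0.4919 -0.0997  0.0225] 69
228 [ 0.492  -0.0995  0.0246] 67
229 [ 0.492  -0.0991  0.0267] 67
```

Contact occurs at a tool z of about -0.003 on a 20 mm tall core, so the real tip sits 23 mm above the reported TCP. I'll correct for that: tip z = tool z + 0.023.

Emit:
step_arm:
  increments:
    - [[0,0,0.5],[0,0,0]]
    - [[0,0,0.5],[0,0,0]]
    - [[0,0,0],[0,0,0]]
    - [[0,0,0],[0,0,0]]
    - [[0,0,0],[0,0,0]]
    - [[0,0,0],[0,0,0]]
    - [[0,0,0],[0,0,0]]
    - [[0,0,0],[0,0,0]]
    - [[0,0,0],[0,0,0]]
    - [[0,0,0],[0,0,0]]
  fingers: 1

```text
clock: 10.6
tool_pos: [0.497, -0.1087, 0.0054]
eef_rot: [0.662, 0.75, 0.0, 0.0]
contact_force: [-0.1, -0.9, -0.5]
opening: 0.893
finger_force: 0.0
```

```bash
python3 m.py; python3 -c "
from plant import r
print(r.get_state()['opening'])"
```

```text
[ 0.4970144  -0.10873353  0.00538769]
cam [ 0.48985725 -0.03707516  0.17536666] tcp px [257.4666006  224.84212344]
[209 194] [299 272] [ 0.4949 -0.1086] diam 0.056 span [ 0.4671256 -0.1361024] [ 0.52274567 -0.08296698]
depth 0.16761792 expected 0.16910256840820054
[ 70 182] [102 214] [ 0.3915 -0.0986] diam 0.0213 span [ 0.38138863 -0.1088974 ] [ 0.40160352 -0.08835346]
depth 0.16318281 expected 0.16271415388768018
0.9314100864988021
```

Emit:
step_arm:
  increments:
    - [[0,0,0],[0,0,0]]
    - [[0,0,-0.6],[0,0,0]]
    - [[0,0,-0.6],[0,0,0]]
    - [[0,0,-0.6],[0,0,0]]
    - [[0,0,-0.4],[0,0,0]]
    - [[0,0,0],[0,0,0]]
    - [[0,0,0],[0,0,0]]
    - [[0,0,0],[0,0,0]]
    - [[0,0,0],[0,0,0]]
    - [[0,0,0],[0,0,0]]
  fingers: 1

```text
clock: 11.65
tool_pos: [0.4972, -0.1088, -0.0164]
eef_rot: [0.662, 0.75, 0.0, 0.0]
contact_force: [-0.2, -1.3, -0.2]
opening: 0.997
finger_force: 0.0
```

Emit:
step_arm:
  increments:
    - [[0,0,0],[0,0,0]]
    - [[0,0,0],[0,0,0]]
    - [[0,0,0],[0,0,0]]
    - [[0,0,0],[0,0,0]]
    - [[0,0,0],[0,0,0]]
    - [[0,0,0],[0,0,0]]
    - [[0,0,0],[0,0,0]]
    - [[0,0,0],[0,0,0]]
    - [[0,0,0],[0,0,0]]
    - [[0,0,0],[0,0,0]]
  fingers: 0
  grip_force: 15

```text
clock: 12.65
tool_pos: [0.4969, -0.1088, -0.0166]
eef_rot: [0.662, 0.75, -0.0, -0.0]
contact_force: [-0.5, 0.1, -0.1]
opening: 0.56
finger_force: 15.0
```

Core gripped: the opening of 0.56 is about 49 mm. I'll lift it and carry it near the dispenser for a close look.

Emit:
step_arm:
  increments:
    - [[0,0,2],[0,0,0]]
    - [[0,0,3.5],[0,0,0]]
    - [[0,0,4],[0,0,0]]
    - [[0.9,4,4],[0,0,0]]
    - [[0.9,4,3.2],[0,0,0]]
    - [[0.9,4,0],[0,0,0]]
    - [[0.9,4,0],[0,0,0]]
    - [[0.9,4,0],[0,0,0]]
    - [[0,0,0],[0,0,0]]
    - [[0,0,0],[0,0,0]]

```text
clock: 13.65
tool_pos: [0.5402, 0.0854, 0.1439]
eef_rot: [0.661, 0.751, -0.0, -0.0]
contact_force: [-0.6, -1.1, 0.0]
opening: 0.561
finger_force: 15.0
```

```bash
python3 - <<'E'
from h import *
s=r.get_state();c=r.calibration("wrist");p,d=r.snapshot("wrist");np.savez("w5",p=p,d=d);cv2.imwrite("pics/w5.png",p[:,:,::-1])
print(s["tool_pos"],s["opening"],s["finger_force"],"guess px",proj(c,np.array([.542,.176,.06])))
# points near rim height from depth
f=192/np.tan(np.radians(c["fov_y"])/2);P=[]
for v in range(0,230):
    for u in range(60,460):
        if d[v,u]>.05:
            o,w=ray(c,u,v);X=o+w*d[v,u]
            if .058<X[2]<.064 and np.hypot(X[0]-.542,X[1]-.176)<.06:P.append(X)
P=np.array(P);print(len(P))
B=np.hstack([2*P[:,:2],np.ones((len(P),1))])
for i in range(3):
    x=np.linalg.lstsq(B,(P[:,:2]**2).sum(1),rcond=None)[0];R=np.sqrt(x[2]+x[0]**2+x[1]**2);e=abs(np.hypot(*(P[:,:2]-x[:2]).T)-R)
    print(x[:2].round(4),R,e.mean());k=e<.004;P=P[k];B=B[k]
E
```

```text
[0.54017741 0.08544153 0.14392507] 0.5609880964028519 14.999784976243973 guess px [273.33500674  91.71462967]
1893
[0.5424 0.1784] 0.03627432094839348 0.005733672451251775
[0.5424 0.1784] 0.03853025508787573 0.0009028452593431465
[0.5424 0.1783] 0.03855383766725134 0.0008821172251132647
```

View pics/w5.png

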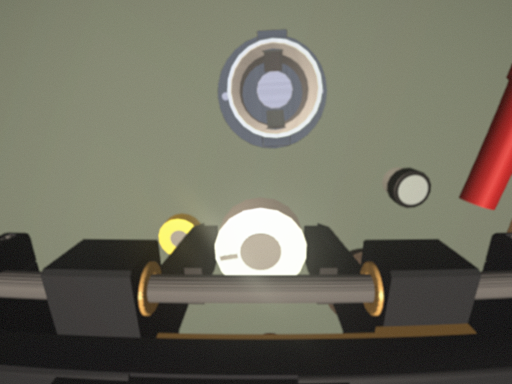

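The wrist view shows the mouth at about (275,90) with its catches lined up along the picture's vertical, so the tool angle suits. The core is held squarely at (260,250). The mouth is at (0.5424, 0.178).

Emit:
step_arm:
  increments:
    - [[0.1,3,0],[0,0,0]]
    - [[0.1,3,-1],[0,0,0]]
    - [[0,2.3,-1.9],[0,0,0]]
    - [[0,1,-2],[0,0,0]]
    - [[0,0,-2],[0,0,0]]
    - [[0,0,-1],[0,0,0]]
    - [[0,0,0],[0,0,0]]
    - [[0,0,0],[0,0,0]]
    - [[0,0,0],[0,0,0]]
    - [[0,0,0],[0,0,0]]

```text
clock: 14.7
tool_pos: [0.5432, 0.1775, 0.066]
eef_rot: [0.662, 0.75, 0.001, 0.0]
contact_force: [0.4, -0.2, -0.5]
opening: 0.562
finger_force: 15.0
```

Now I'll lower 2.5 cm to just on the follower (tool z about 0.0405).

Emit:
step_arm:
  increments:
    - [[0,0,-0.7],[0,0,0]]
    - [[0,0,-0.7],[0,0,0]]
    - [[0,0,-0.6],[0,0,0]]
    - [[0,0,-0.3],[0,0,0]]
    - [[0,0,-0.2],[0,0,0]]
    - [[0,0,-0.1],[0,0,0]]
    - [[0,0,0],[0,0,0]]
    - [[0,0,0],[0,0,0]]
    - [[0,0,0],[0,0,0]]
    - [[0,0,0],[0,0,0]]

```text
clock: 15.7
tool_pos: [0.5426, 0.1777, 0.0393]
eef_rot: [0.662, 0.75, 0.0, 0.0]
contact_force: [-1.7, 0.5, 1.3]
opening: 0.56
finger_force: 15.0
```

Emit:
step_arm:
  increments:
    - [[0,0,0],[0,0,0]]
    - [[0,0,0],[0,0,0]]
    - [[0,0,0],[0,0,0]]
    - [[0,0,0],[0,0,0]]
    - [[0,0,0],[0,0,0]]
    - [[0,0,0],[0,0,0]]
    - [[0,0,1],[0,0,0]]
    - [[0,0,2],[0,0,0]]
    - [[0,0,2],[0,0,0]]
    - [[0,0,0],[0,0,0]]
  fingers: 0.8

```text
clock: 16.7
tool_pos: [0.5443, 0.1786, 0.0919]
eef_rot: [0.662, 0.75, 0.003, 0.001]
contact_force: [0.6, 0.0, 0.6]
opening: 0.799
finger_force: 0.0
```

```bash
cat > n.py <<'E'
from h import *
s=r.get_state();print(s["tool_pos"],s["opening"])
for n in("wrist","top","scene"):
    c=r.calibration(n);p,d=r.snapshot(n);np.savez("n_"+n,p=p,d=d)
    P=[]
    u0,v0=proj(c,np.array([.5424,.178,.077])).astype(int)
    for v in range(max(0,v0-75),min(384,v0+75)):
        for u in range(max(0,u0-75),min(512,u0+75)):
            if d[v,u]>.05 and p[v,u].min()>140:
                o,w=ray(c,u,v);X=o+w*d[v,u]
                if .066<X[2]<.09 and np.hypot(X[0]-.5424,X[1]-.178)<.045:P.append(X)
    P=np.array(P)
    if len(P)>20:
        A=np.c_[P[:,:2]-P[:,:2].mean(0),np.ones(len(P))];k=np.linalg.lstsq(A,P[:,2],rcond=None)[0]
        print(n,len(P),"centre",((P.max(0)+P.min(0))/2).round(4),"span",(P.max(0)-P.min(0)).round(4),"plane",k.round(4))
    else:print(n,len(P))
E
python3 n.py
```

```text
[0.54434927 0.17859228 0.09191443] 0.7985602970808539
wrist 3539 centre [0.5444 0.1781 0.0744] span [0.0488 0.0497 0.0107] plane [ 0.0027 -0.0054  0.0774]
top 0
scene 278 centre [0.5453 0.1754 0.0752] span [0.0476 0.0473 0.0052] plane [ 0.0089 -0.012   0.0749]
```

The core stands flat with its top at z = 0.077, centred on the mouth to within about 1 mm. Next I'll shut the fingers above it and push.

Emit:
step_arm:
  increments:
    - [[0,0,0],[0,0,0]]
    - [[0,0,0],[0,0,0]]
    - [[0,0,0],[0,0,0]]
    - [[0,0,0],[0,0,0]]
    - [[0,0,0],[0,0,0]]
    - [[0,0,0],[0,0,0]]
    - [[0,0,0],[0,0,0]]
    - [[0,0,0],[0,0,0]]
    - [[0,0,0],[0,0,0]]
    - [[0,0,0],[0,0,0]]
  fingers: 0

```text
clock: 17.85
tool_pos: [0.5425, 0.1776, 0.0891]
eef_rot: [0.662, 0.75, 0.0, 0.0]
contact_force: [-0.1, 0.1, -0.1]
opening: 0.007
finger_force: 0.0
```

Emit:
step_arm:
  increments:
    - [[0,0,0],[0,0,0]]
    - [[0,0,0],[0,0,0]]
    - [[0,0,0],[0,0,0]]
    - [[0,0,0],[0,0,0]]
    - [[0,0,-1],[0,0,0]]
    - [[0,0,-1],[0,0,0]]
    - [[0,0,-1],[0,0,0]]
    - [[0,0,0],[0,0,0]]
    - [[0,0,0],[0,0,0]]
    - [[0,0,0],[0,0,0]]

```text
clock: 18.85
tool_pos: [0.5427, 0.1778, 0.0592]
eef_rot: [0.662, 0.75, 0.0, 0.0]
contact_force: [1.1, -0.7, 0.9]
opening: 0.0
finger_force: 0.0
```

Emit:
step_arm:
  increments:
    - [[0,0,-0.4],[0,0,0]]
    - [[0,0,-0.4],[0,0,0]]
    - [[0,0,-0.4],[0,0,0]]
    - [[0,0,-0.4],[0,0,0]]
    - [[0,0,-0.4],[0,0,0]]
    - [[0,0,-0.4],[0,0,0]]
    - [[0,0,-0.4],[0,0,0]]
    - [[0,0,-0.4],[0,0,0]]
    - [[0,0,0],[0,0,0]]
    - [[0,0,0],[0,0,0]]

```text
clock: 19.85
tool_pos: [0.5429, 0.1778, 0.027]
eef_rot: [0.662, 0.75, 0.0, 0.0]
contact_force: [1.5, 0.2, 2.6]
opening: 0.008
finger_force: 1.4
```

Emit:
step_arm:
  increments:
    - [[0,0,-0.3],[0,0,0]]
    - [[0,0,-0.3],[0,0,0]]
    - [[0,0,-0.2],[0,0,0]]
    - [[0,0,-0.2],[0,0,0]]
    - [[0,0,-0.1],[0,0,0]]
    - [[0,0,0],[0,0,0]]
    - [[0,0,0],[0,0,0]]
    - [[0,0,0],[0,0,0]]
    - [[0,0,0],[0,0,0]]
    - [[0,0,0],[0,0,0]]

```text
clock: 20.85
tool_pos: [0.5426, 0.1777, 0.0162]
eef_rot: [0.662, 0.75, 0.0, 0.0]
contact_force: [1.4, -0.3, 4.1]
opening: 0.009
finger_force: 2.3
```

Emit:
step_arm:
  increments:
    - [[0,0,-0.1],[0,0,0]]
    - [[0,0,0],[0,0,0]]
    - [[0,0,0],[0,0,0]]
    - [[0,0,0.3],[0,0,0]]
    - [[0,0,0.5],[0,0,0]]
    - [[0,0,1],[0,0,0]]
    - [[0,0,2],[0,0,0]]
    - [[0,0,3],[0,0,0]]
    - [[0,-3,3],[0,0,0]]
    - [[0,-5,2],[0,0,0]]

```text
clock: 21.85
tool_pos: [0.5424, 0.1043, 0.1341]
eef_rot: [0.659, 0.752, 0.002, -0.0]
contact_force: [1.6, -0.4, 0.3]
opening: 0.002
finger_force: 0.0
```

```bash
python3 - <<'E'
from h import *
s=r.get_state();print(s["tool_pos"],s["contact_force"])
c=r.calibration("wrist");p,d=r.snapshot("wrist")
u0,v0=proj(c,np.array([.5424,.178,.05])).astype(int);print(u0,v0)
P=[]
for v in range(max(0,v0-60),min(384,v0+60)):
    for u in range(max(0,u0-60),min(512,u0+60)):
        if d[v,u]>.05:
            o,w=ray(c,u,v);X=o+w*d[v,u]
            if X[2]<.055 and np.hypot(X[0]-.5424,X[1]-.178)<.022:P.append(X)
P=np.array(P)
if len(P):
    print(len(P),np.percentile(P[:,2],[5,25,50,75,95]).round(4))
    P=P[abs(P[:,2]-np.median(P[:,2]))<.006];A=np.c_[P[:,:2]-[.5424,.178],np.ones(len(P))];print("plane",np.linalg.lstsq(A,P[:,2],rcond=None)[0])
a=p[max(0,v0-60):v0+60,max(0,u0-60):u0+60];cv2.imwrite("pics/w6.png",cv2.resize(a,None,fx=4,fy=4)[:,:,::-1])
E
```

```text
[0.54239667 0.10428952 0.13405817] [ 1.64916977 -0.40160614  0.28800235]
268 111
1894 [0.0423 0.0431 0.0436 0.0442 0.048 ]
plane [0.00184257 0.00574753 0.04386726]
```

View pics/w6.png

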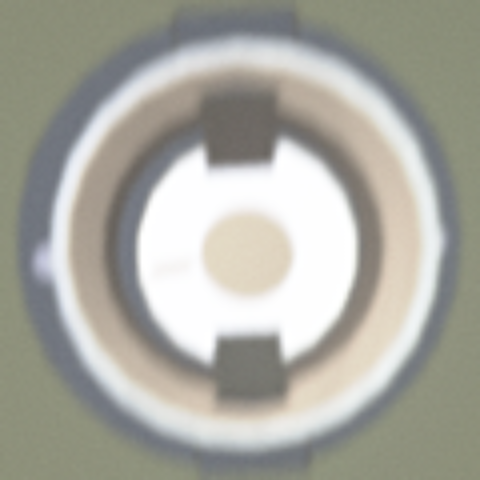

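The crop shows both catches, at (240,130) and (250,365), lying over the core. The core is flat and centred, with its top at z = 0.0435 (16.5 mm below the rim), so it is held. The arm is clear, and I'll hand in.

Emit:
step_arm:
  increments:
    - [[0,0,1],[0,0,0]]
    - [[0,0,1],[0,0,0]]
    - [[0,0,0],[0,0,0]]
    - [[0,0,0],[0,0,0]]
    - [[0,0,0],[0,0,0]]
    - [[0,0,0],[0,0,0]]
    - [[0,0,0],[0,0,0]]
    - [[0,0,0],[0,0,0]]
    - [[0,0,0],[0,0,0]]
    - [[0,0,0],[0,0,0]]

```text
clock: 22.9
tool_pos: [0.5425, 0.1012, 0.1516]
eef_rot: [0.662, 0.75, 0.0, 0.0]
contact_force: [-0.1, 0.1, -0.1]
opening: 0.008
finger_force: 0.0
```

```bash
python3 -c "
from plant import r
print(r.finish_job())"
```

```text
the job is handed in; nothing more can be done
None
```

The 50 mm white core is loaded in the dispenser, flat and centred with both catches over it (checked in the wrist camera), and the job was handed in at about 23 s; no verdict was returned.

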